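Thread the sampling probe through the sampler's two guide bushings

TASK

First push the blue slide of the probe guide home against its stop by its thumb tab, so that its lower brass bushing stands under the upper one. Then take the steel probe by its orange handle out of the parking stand and thread it, point down, through the upper bushing and on through the lower one, leaving the racks, bottles and other things around undisturbed. Finish while still holding the probe still in the gripper, its point hanging about 20 mm below the lower bushing, clear of the base plate, and not pressed hard against the bushings: do not let go of it.

Things in the scene. Friction and masses are not known exactly. Their poses are not given: they have to be found in the camera images.
- guide: Fixed probe guide: white base plate 100 x 175 x 12 mm (its top 12 mm above the bench) with an aluminium frame. Its origin lies on the bench, on the vertical axis of the fixed upper bushing; its own z is up, its own +y is the direction in which the lower slide stands away from home, its own -x points to the frame's column (column 38 to 50 mm from the axis, 126 mm high; far post at the same -x, 112 mm along +y, 74 mm high). Nothing of it is higher than 126 mm.
- upper_bore (a point): Centre of the mouth (top face) of the fixed upper brass bushing, 125 mm above the bench: a 32 x 32 x 14 mm brass block with a vertical through bore of 13 mm. Axes as the guide's.
- lower_bore (a point): Centre of the mouth (top face) of the lower brass bushing, 75 mm above the bench, carried by the blue slide: 32 x 32 x 12 mm brass block with a vertical through bore of 13 mm, underside 63 mm above the bench. With the slide home it is exactly under the upper bore. Axes as the guide's.
- slide_tab (a point): Centre of the top edge of the outer (+y) face of the upright blue thumb tab on the lower slide, 95 mm above the bench. The tab is 36 mm wide along the guide's x, 8 mm thick along y and stands 20 mm up above the slide's top face; push this outer face towards the guide's -y. With the slide home this face is 34 mm from the bore axis and clear of the upper bushing.
- lower_slide (a joint): Travel of the lower slide along the guide's +y, in m: 0 = home, against its stop, bushings in line; up to 0.065 = away. It moves stiffly, about 2 N, and stays where it is left.
- stand: Fixed white parking stand, base 85 x 80 mm, 135 mm high, with a 14 mm hole in its 10 mm thick top plate in which the probe hangs by its flange. Origin on the bench, under the hole; z up.
- probe: Steel sampling probe, about 0.12 kg, hanging upright in the stand: straight rod 10 mm in diameter and 120 mm long with a tapered point, then a round dark flange (24 mm across, 4 mm thick, 120 to 124 mm above the tip), then an orange square handle 18 x 18 mm in section from 124 to 168 mm above the tip. Origin at the tip's end on the axis; z runs up along the rod to the handle; x and y are square to the handle's flats.
- probe_grip (a point): Centre of the probe's orange handle, on its axis, 148 mm above the tip: the place to grip across two opposite flats.
- green_rack: Bystander: green tube rack with capped tubes, 110 x 85 mm, 97 mm high; origin under its centre. Not to be disturbed.
- blue_rack: Bystander: blue tube rack with capped tubes, 85 x 135 mm, 97 mm high; origin under its centre. Not to be disturbed.
- wash_bottle: Bystander: white bottle with green cap, 68 mm across, 170 mm high; origin under its centre. Not to be disturbed.
- beaker: Bystander: glass beaker, 70 mm across, 85 mm high; origin under its centre. Not to be disturbed.
- jar: Bystander: amber jar with black cap, 60 mm across, 90 mm high; origin under its centre. Not to be disturbed.
- tip_box: Bystander: grey pipette-tip box with a blue top full of pale tips, 85 x 120 x 62 mm; origin under its centre. Not to be disturbed.
There are look-alikes about, which are no part of the job. What is shaped like the probe but pink is not meant.

How it is judged (in metres and radians):
On the way, in this order (a step that is already met when the one before it is completed fails the run):
1. the lower slide is home against its stop (value of joint lower_slide below 0.002 m and velocity of joint lower_slide below 0.01 m/s), for 0.2 s.
2. the probe, held, is lifted out of the stand (contact force between the fingers and probe above 1 N and height (world z) of probe above 0.126 m), for 0.1 s.
3. the held probe's point is inside or below the upper bushing (contact force between the fingers and probe above 1 N and value of joint lower_slide below 0.003 m and angle between the z axis of probe and the z axis of guide, either way round below 0.12 rad and horizontal distance between probe and upper_bore below 0.005 m and z of probe in the frame of upper_bore below -0.008 m), for 0.1 s.
At the end, for the whole second after the job is handed in: Slide home (within 3 mm); probe upright (0.12 rad) through both bushings, tip within 5 mm of the lower bore axis and 8 to 40 mm below the lower bushing's underside; gripped, still (under 20 mm/s), bearing on the guide with under 15 N (value of joint lower_slide below 0.003 m and contact force between the fingers and probe above 1 N and angle between the z axis of probe and the z axis of guide, either way round below 0.12 rad and horizontal distance between probe and lower_bore below 0.005 m and horizontal distance between probe and upper_bore below 0.008 m and z of probe in the frame of lower_bore between -0.052 and -0.02 m and contact force between probe and guide below 15 N and linear speed of probe below 0.02 m/s); the arm keeps its last pose, push and grip.
It fails at once if a bystander is shifted by more than 20 mm or tipped over (distance of any of green_rack, blue_rack, wash_bottle, beaker, jar, tip_box from where it was at the start of the episode above 0.02 m or angle between any of green_rack, blue_rack, wash_bottle, beaker, jar, tip_box's own z axis and vertical above 0.35 rad).
It also fails if it takes over 72 s, if anything falls off the work surface, if the arm or the gripper's body presses on something with over 40 N, if the wrist force passes 120 N, or if a joint passes its speed limit or range.

ROBOT

A 6-joint arm with a two-finger parallel gripper is mounted at the origin on the work surface. World frame = base frame: x ahead of the robot, y to its left, z up, the work surface at z = 0. Lengths are in mm, angles in rad, forces in N, time in s.
With the tool pointing down it reaches from about 300 to 775 mm from the base axis. Payload 14.6 kg.
Tool frame: the origin (TCP) lies midway between the tips of the shut fingers; the grasp point (between the pads) lies 19 mm behind it (grip_depth is the distance from the TCP to the grasp point, in mm); z points along the fingers, y is the direction in which the jaws open and shut (so a half turn about z gives the same grasp; the last joint's range is limited). The gripper opens to 94 mm and grips with 3 to 60 N. Pads are 16 mm wide; open, the fingers measure 119 mm over their backs; the gripper's body (75 mm by 177 mm) begins 78 mm behind the grasp point.
Start: joints at [-1.294, 0.3, 1.521, -0, 1.321, -0.067], TCP at [185.38, -517.807, 205.446] pointing down, gripper open.
Joint ranges: [-3.03, 3.03], [-0.79, 2.21], [0.23, 2.52], [-1.04, 4.18], [0, 3.07], [-2.55, 2.55]. Speed limits (rad/s): [2.22, 2.22, 2.57, 3.14, 3.14, 3.14].

INTERFACE

Orientations are given as [roll, pitch, yaw] about the fixed x, y, z axes, in that order (R = Rz(yaw) Ry(pitch) Rx(roll)).
In Python, from cell import read_state, camera, camera_info, sign_off, grip_depth gives the robot as it stands.
- The arm moves only by the tool drive_tool, never from a script. Its argument "motion" is one flat list of numbers, 4 for each row, row after row: the shift along the tool's x, y, z in mm, then the turn about the tool's z in rad. A call has 1 to 8 rows; each row shifts and turns the pose as measured when the row begins, along the tool's axes as they then stand; what a row does not reach is not made up. A row lasts 1/12 s, in which the tool goes at most 41.7 mm and 7.16 degrees, less where a joint would pass 70% of its speed; a pose out of reach is approached as far as the arm can. A call is refused whole if a number of a shift passes 41.7 or a number of a turn 0.125, either way. A call with a gripper value outside its range is refused whole. "jaw" is the closure, from 0 (fully open) to 1 (shut), set as the call begins (left out, the last holds). The fingers move at their own pace and stop on an object; "grip_force" is the grip in N (left out, the last holds). Time passes only in rows, so rows that do not move let the fingers close. It gives the time, the measured TCP pose, the force and the opening at its end, in the units of the state.
- read_state(): the state, without advancing time (a new reading comes with each control period).
- camera(name): name is "side" or "top"; returns the picture (420x560x3 uint8, red, green, blue); there is no depth.
- camera_info(name): a dict with "fovy" (degrees; the focal length in pixels is half the picture's height over the tangent of half this angle, whatever the lens; pixels are square), "cx", "cy" (the principal point, pixels), "camera_from_world" (4x4, takes a point from world to camera coordinates). Camera axes: x right, y up, looking along -z (the intrinsics and any distortion apply to the point x, -y, -z); pixel columns grow to the right and rows downward; lengths in mm; the calibration is good to about 2 mm. A picture is of the moment at which its call begins. camera_info takes no time and is no camera call.
- sign_off(): hands the job in, once; it reports no verdict.
The state is a dict: "clock": time; "joints": joint angles; "qd": joint speeds; "effort": joint torques, N m; "eef_pos": TCP position; "eef_rot": TCP orientation; "wrist_force": force on the tool from outside, world axes, zero at the start; "moment": the same for the moment, N m; "finger_gap": finger opening in mm.
Only numpy, scipy, OpenCV 4.12 (cv2) and the standard library are available. Lean on these libraries where they do the work, as an engineer would, in place of code of your own. Each camera call takes 0.05 s, during which the arm holds its last target. There are 200 camera calls.

## Working session

There is one attempt and no reset: what is moved stays moved. The work goes in short steps, Python scripts to look and compute and a tool call to move; the robot and the scene stay as the last step left them, time stands still between calls to the robot, and variables do not carry over. Pictures are saved under pics/ and viewed, on a budget of 10 in all, crops included, one or two more only if the job needs it, and the job is handed in when it is done.

Besides the shell and the picture viewer there is one more tool, called after "Call:" by a JSON object that holds its "method" and its "body", one argument or row to a line. drive_tool: Moves the arm, as the interface text tells. Its arguments: {"type":"object","properties":{"motion":{"type":"array","items":{"type":"number"}},"jaw":{"type":"number"},"grip_force":{"type":"number"}},"required":["motion"]}

```bash
mkdir -p pics; ls
python3 - <<'E'
from cell import *
import cv2
for n in("side","top"):
    cv2.imwrite(f"pics/{n}0.png",camera(n)[:,:,::-1]); print(n,camera_info(n))
print(read_state())
E
```

```text
pics
side {'fovy': 53.91372872196795, 'cx': 271.07927817077217, 'cy': 215.75358309389574, 'camera_from_world': array([[ 9.94352626e-01, -1.03877455e-01,  2.17331622e-02,
        -6.01844472e+02],
       [ 3.72640811e-02,  5.33492139e-01,  8.44983743e-01,
        -1.11583513e+02],
       [-9.93692318e-02, -8.39401937e-01,  5.34350208e-01,
        -1.13575023e+03],
       [ 0.00000000e+00,  0.00000000e+00,  0.00000000e+00,
         1.00000000e+00]])}
top {'fovy': 48.748426913552414, 'cx': 285.0677836632558, 'cy': 213.32396331978998, 'camera_from_world': array([[-5.06108437e-02, -9.98716181e-01, -2.12903592e-03,
         4.03773804e+01],
       [ 9.76299191e-01, -4.99237693e-02,  2.10588476e-01,
        -6.23019614e+02],
       [-2.10424408e-01,  8.57948440e-03,  9.77572484e-01,
        -1.07478612e+03],
       [ 0.00000000e+00,  0.00000000e+00,  0.00000000e+00,
         1.00000000e+00]])}
{'clock': 0.1, 'joints': array([-1.29361129e+00,  3.00396058e-01,  1.52145378e+00,  2.62338293e-06,
        1.32068360e+00, -6.66058113e-02]), 'qd': array([-0.00064932, -0.00056502, -0.00131726,  0.00100184,  0.0002057 ,
        0.00025295]), 'effort': array([ 1.56680089e-03, -5.32643831e+01, -3.53285658e+01,  7.09847454e-02,
        2.34783796e-02, -7.84910458e-05]), 'eef_pos': array([ 185.32113688, -517.62126816,  204.98134044]), 'eef_rot': array([-3.14065413e+00, -6.51508199e-05,  3.43790172e-01]), 'wrist_force': array([-0.82546288,  0.33847112,  0.17104266]), 'moment': array([-0.02590255,  0.01914702, -0.04707106]), 'finger_gap': 93.77493482803959}
```

View pics/top0.png

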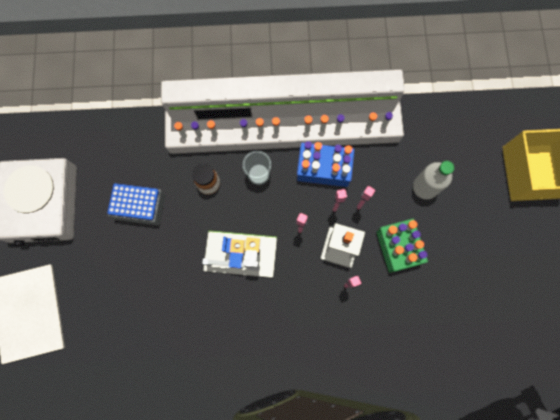

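View pics/side0.png

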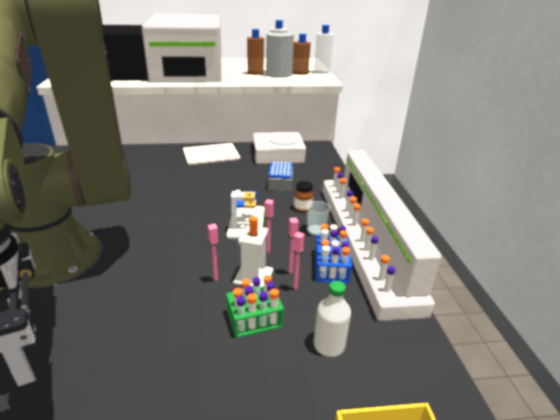

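Run:
```python
import cv2,numpy as np
t=cv2.imread("pics/top0.png");s=cv2.imread("pics/side0.png")
a=cv2.resize(t[220:300,195:375],(800,356),interpolation=cv2.INTER_CUBIC)
b=cv2.resize(s[180:300,205:305],(200*1,240),interpolation=cv2.INTER_CUBIC)
c=cv2.resize(s[182:242,215:315],(400,240),interpolation=cv2.INTER_CUBIC)
cv2.imwrite("pics/z0.png",np.vstack([a,np.hstack([b,c,np.zeros((240,200,3),np.uint8)])]))
```

```text
(no output)
```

View pics/z0.png

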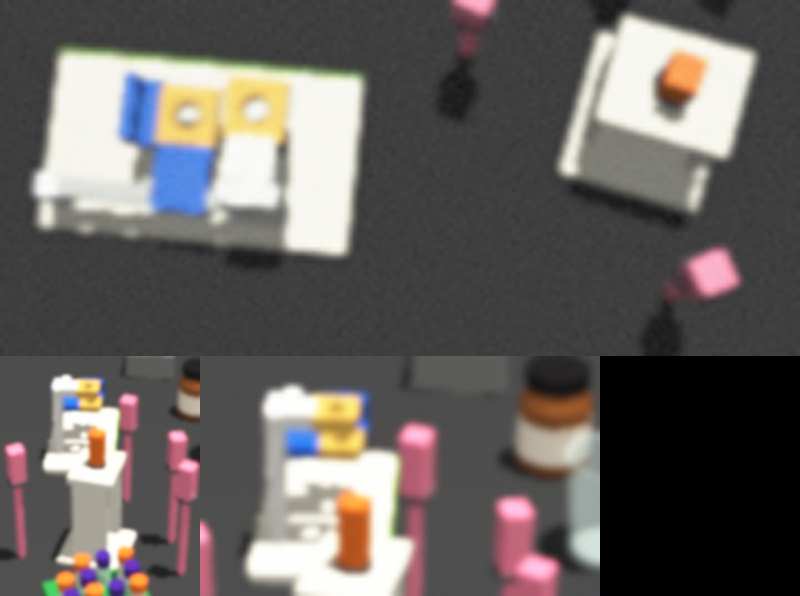

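```bash
cat > h.py <<'E'
from cell import *
import cv2,numpy as np
def ray(n,u,v):
    i=camera_info(n);f=210/np.tan(np.radians(i["fovy"]/2));T=i["camera_from_world"]
    d=np.array([(u-i["cx"])/f,-(v-i["cy"])/f,-1.]);R=T[:3,:3]
    return -R.T@T[:3,3],R.T@d
def onz(n,u,v,z):
    o,d=ray(n,u,v);return (o+d*(z-o[2])/d[2])[:2].round(1)
def proj(n,p):
    i=camera_info(n);f=210/np.tan(np.radians(i["fovy"]/2));q=i["camera_from_world"]@[*p,1]
    return np.round([i["cx"]-f*q[0]/q[2],i["cy"]+f*q[1]/q[2]],1)
def mask(im,kind):
    h=cv2.cvtColor(im,cv2.COLOR_BGR2HSV);H,S,V=[h[...,k].astype(int) for k in range(3)]
    return {"brass":(H>15)&(H<32)&(S>60)&(V>110),"orange":(H<15)&(S>150)&(V>100),"blue":(H>100)&(H<120)&(S>130)&(V>90),
     "white":(S<45)&(V>170),"gw":((S<60)&(V>95))}[kind].astype(np.uint8)
E
python3 - <<'E'
from h import *
t=cv2.imread("pics/top0.png");s=cv2.imread("pics/side0.png")
for n,im,roi in(("top",t,(195,220,375,300)),("side",s,(225,180,290,265))):
  x0,y0,x1,y1=roi;k=4
  c=cv2.resize(im[y0:y1,x0:x1],None,fx=k,fy=k,interpolation=cv2.INTER_CUBIC)
  for kind in("brass","orange","blue","white"):
    cs,_=cv2.findContours(mask(c,kind),cv2.RETR_EXTERNAL,cv2.CHAIN_APPROX_NONE)
    for q in cs:
      if cv2.contourArea(q)<120:continue
      r=cv2.minAreaRect(q);f=lambda p:((np.array(p)+.5)/k-.5+[x0,y0])
      print(n,kind,"area",cv2.contourArea(q)/16,"ctr",f(r[0]).round(1),"box",f(cv2.boxPoints(r)).round(1).tolist())
E
```

```text
top brass area 353.59375 ctr [244.9 244.6] box [[230.1, 252.4], [230.1, 236.9], [259.6, 236.9], [259.6, 252.4]]
top orange area 52.90625 ctr [347.6 237.1] box [[342.8, 240.3], [345.6, 231.6], [352.4, 233.9], [349.5, 242.5]]
top blue area 148.21875 ctr [235.4 260.2] box [[228.8, 266.6], [229.9, 252.7], [242.1, 253.7], [240.9, 267.6]]
top blue area 74.9375 ctr [225.8 244.5] box [[221.9, 251.3], [223.6, 237.0], [229.7, 237.7], [227.9, 252.0]]
top white area 16.4375 ctr [351.3 261.7] box [[348.7, 265.5], [351.4, 257.1], [353.8, 258.0], [351.1, 266.3]]
top white area 9.90625 ctr [237.  245.2] box [[235.1, 243.6], [238.9, 243.6], [238.9, 246.9], [235.1, 246.9]]
top white area 14.84375 ctr [252.2 244.2] box [[249.3, 243.0], [253.8, 241.5], [255.1, 245.4], [250.6, 246.9]]
top white area 821.21875 ctr [258.4 255.6] box [[240.4, 273.8], [244.3, 234.2], [276.5, 237.4], [272.6, 277.0]]
top white area 753.4375 ctr [227.7 252.7] box [[201.5, 270.1], [205.0, 230.8], [254.0, 235.3], [250.4, 274.5]]
top white area 863.875 ctr [342.6 244.8] box [[320.2, 258.1], [330.6, 221.6], [365.0, 231.4], [354.6, 268.0]]
side brass area 16.0625 ctr [254.1 217.8] box [[250.4, 218.5], [251.8, 214.8], [257.8, 217.1], [256.4, 220.8]]
side brass area 165.6875 ctr [248.9 199. ] box [[240.7, 191.2], [253.2, 188.6], [257.1, 206.7], [244.7, 209.4]]
side orange area 95.65625 ctr [252.9 225.2] box [[249.4, 234.4], [249.4, 216.1], [256.4, 216.1], [256.4, 234.4]]
side blue area 31.9375 ctr [239.8 203.2] box [[236.6, 200.4], [242.9, 200.4], [242.9, 206.1], [236.6, 206.1]]
side white area 8.3125 ctr [258.6 260.4] box [[257.6, 264.4], [257.9, 256.3], [259.6, 256.4], [259.3, 264.4]]
side white area 1316.625 ctr [248.4 217.5] box [[225.1, 242.4], [231.0, 188.3], [271.6, 192.6], [265.8, 246.7]]
```

Run:
```python
from h import *
P=lambda x,y:((x+.5)/4.4444-.5+195,(y+.5)/4.45-.5+220)
c=[onz("top",*P(*p),12) for p in((62,48),(365,75),(350,255),(40,228))]
print("plate",c,[np.linalg.norm(c[i]-c[i-1]).round(1) for i in range(4)])
d=c[0]-c[1];print("yaw of +y edge -90:",np.degrees(np.arctan2(-d[0],d[1])))
d=c[1]-c[2];print("yaw of x edge:",np.degrees(np.arctan2(d[1],d[0])))
for q,z in(((257,108),125),((188,114),75)):print("hole",onz("top",*P(*q),z))
for q in((229,78),(290,82),(284,141),(223,136)):print("ub corner",onz("top",*P(*q),125))
for q in((160,84),(218,87),(212,147),(156,146)):print("lb corner",onz("top",*P(*q),75))
for q in((126,73),(120,140)):print("tab outer",onz("top",*P(*q),95))
# stand top plate
c=[onz("top",*P(*p),135) for p in((624,14),(757,50),(731,159),(598,122))]
print("standtop",c,np.mean(c,0),[np.linalg.norm(c[i]-c[i-1]).round(1) for i in range(4)])
for q in((668,52),(706,58),(697,88),(660,82)):print("handle top?",onz("top",*P(*q),183))
# side triangulation: brass top centre / handle top
print("side handle top",onz("side",252.9,218,183),"bottom",onz("side",253,233.5,139))
b=(337/4+215-.4,411/4+182-43.5)
for (x,y) in((337,408),):print("side ub",onz("side",215+x/4-.4,182+(y-356)/4-.4,125))
```

```text
plate [array([601.3, 206.2]), array([576.7,  32.5]), array([474.5,  45.8]), array([498.6, 220.3])] [np.float64(103.7), np.float64(175.4), np.float64(103.1), np.float64(176.2)]
yaw of +y edge -90: -8.060820913299494
yaw of x edge: -7.414630290974718
hole [543.7  87.8]
hole [549.8 128.5]
ub corner [560.1 101.7]
ub corner [556.4  70.2]
ub corner [525.8  74.5]
ub corner [530.  105.8]
lb corner [567.  143.2]
lb corner [563.8 111.8]
lb corner [531.2 116.1]
lb corner [533.3 146.3]
tab outer [570.6 159. ]
tab outer [534.8 163. ]
standtop [array([ 581.5, -104.4]), array([ 559.1, -171.4]), array([ 503.7, -153.3]), array([526.1, -86.9])] [ 542.6 -129. ] [np.float64(58.1), np.float64(70.6), np.float64(58.3), np.float64(70.1)]
handle top? [ 552.3 -118.9]
handle top? [ 548.4 -137.4]
handle top? [ 533.8 -131.7]
handle top? [ 537.7 -113.9]
side handle top [ 544.2 -128.7] bottom [ 544.3 -130.1]
side ub [692.1  78.4]
```

Call:
{"method": "drive_tool", "body": {
  "motion": [0,0,-20,0.118,0,0,-20,0.118,0,0,-20,0.118,0,0,-20,0.118,14,-38,0,0,14,-38,0,0,14,-38,0,0,14,-38,0,0],
  "jaw": 1,
  "grip_force": 30
}}

```text
clock: 0.77
eef_pos: [262.0, -374.3, 284.8]
eef_rot: [-3.133, 0.005, -0.161]
wrist_force: [0.8, -0.5, -0.1]
finger_gap: 44.0
```

Call:
{"method": "drive_tool", "body": {
  "motion": [14,-38,0,0,14,-38,0,0,14,-38,0,0,14,-38,0,0,14,-38,0,0,14,-38,0,0,14,-38,0,0,14,-38,0,0]
}}

```text
clock: 1.43
eef_pos: [421.8, -81.2, 286.5]
eef_rot: [-3.133, 0.005, -0.164]
wrist_force: [0.0, -0.5, -0.4]
finger_gap: 0.3
```

Call:
{"method": "drive_tool", "body": {
  "motion": [11,-37,0,-0.03,11,-37,0,0,11,-37,0,0,11,-37,0,0,11,-37,0,0,11,-37,0,0,11,-37,0,0,0,0,0,0]
}}

```text
clock: 2.1
eef_pos: [536.4, 185.1, 285.6]
eef_rot: [-3.133, 0.008, -0.127]
wrist_force: [-1.0, -0.6, -0.9]
finger_gap: 0.3
```

Run:
```python
from h import *
s=read_state();print(s["eef_pos"],s["eef_rot"],s["joints"])
```

```text
[536.38129543 185.06563743 285.5975055 ] [-3.13309894  0.00785966 -0.12676199] [0.26250619 0.29512194 1.34284957 0.01086272 1.507673   1.95939068]
```

Call:
{"method": "drive_tool", "body": {
  "motion": [10,-7,0,0,10,-7,0,0,0,0,35,0,0,0,35,0,0,0,35,0,0,0,35,0,0,0,30,0,0,0,0,0]
}}

```text
clock: 2.77
eef_pos: [556.9, 200.7, 107.2]
eef_rot: [-3.134, 0.009, -0.122]
wrist_force: [-0.4, -0.6, -1.0]
finger_gap: 0.9
```

Run:
```python
from h import *
s=read_state();p=s["eef_pos"];print(p,s["eef_rot"])
t=camera("top")[:,:,::-1]; q=camera("side")[:,:,::-1]
cv2.imwrite("pics/t1.png",np.vstack([cv2.resize(t[200:280,180:300],(600,400)),cv2.resize(q[160:200+40,200:320],(600,200*2))[:200]]))
print(proj("top",p),proj("side",p))
```

```text
[556.89216425 200.65783157 107.21335379] [-3.13374388  0.00883518 -0.12193218]
[204.6 241.8] [250.  181.9]
```

View pics/t1.png

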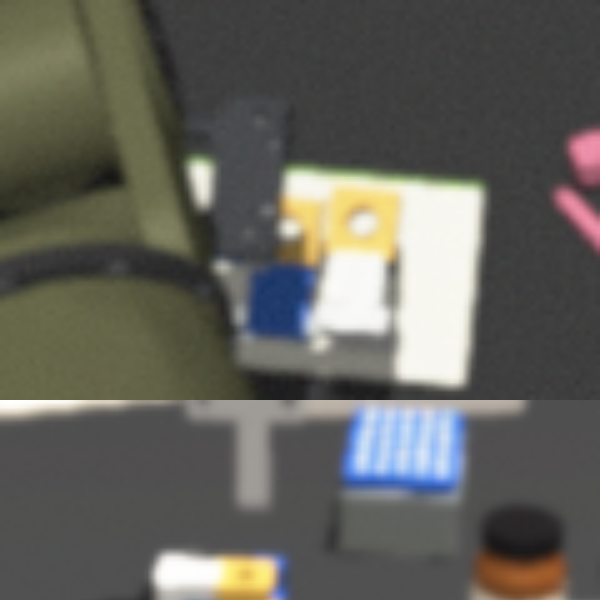

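Call:
{"method": "drive_tool", "body": {
  "motion": [0,0,24,0,0,0,0,0,0,10,0,0,0,8,0,0,0,6,0,0,0,6,0,0,0,6,0,0,0,6,0,0]
}}

```text
clock: 3.53
eef_pos: [560.1, 157.2, 104.2]
eef_rot: [-3.123, -0.017, -0.122]
wrist_force: [0.5, 0.8, 0.8]
finger_gap: 0.4
```

Call:
{"method": "drive_tool", "body": {
  "motion": [0,5,0,0,0,5,0,0,0,5,0,0,0,4,0,0,0,3,0,0]
}}

```text
clock: 3.95
eef_pos: [557.2, 132.0, 104.4]
eef_rot: [-3.123, -0.017, -0.123]
wrist_force: [0.4, 0.3, 0.3]
finger_gap: 0.4
```

Run:
```python
from h import *
s=read_state()
for k in("joints","qd","effort","moment","wrist_force","eef_pos"):print(k,np.round(s[k],3))
```

```text
joints [0.163 0.437 1.581 0.014 1.101 1.85 ]
qd [-0.066 -0.027  0.042  0.002 -0.014 -0.068]
effort [ 4.2500e-01 -5.7843e+01 -3.2482e+01  1.8000e-02 -1.1100e-01  9.8000e-02]
moment [ 0.011  0.045 -0.041]
wrist_force [0.449 0.292 0.265]
eef_pos [557.21  132.044 104.377]
```

Call:
{"method": "drive_tool", "body": {
  "motion": [0,-30,0,0,0,-30,0,0,0,-8,0,0,0,0,0,0,0,0,8,0,0,0,0,0]
}}

```text
clock: 4.45
eef_pos: [565.7, 199.0, 96.3]
eef_rot: [-3.124, -0.016, -0.125]
wrist_force: [-0.4, -0.5, -0.2]
finger_gap: 0.4
```

Run:
```python
from h import *
s=read_state()
for k in("joints","qd","effort","eef_rot","wrist_force","eef_pos"):print(k,np.round(s[k],3))
```

```text
joints [0.273 0.502 1.505 0.011 1.113 1.963]
qd [-0.011 -0.027 -0.014  0.     0.02  -0.012]
effort [ 8.9200e-01 -6.3705e+01 -3.4622e+01  4.2000e-02 -4.0900e-01  6.6000e-02]
eef_rot [-3.124 -0.016 -0.125]
wrist_force [-0.373 -0.531 -0.226]
eef_pos [565.712 198.958  96.277]
```

Call:
{"method": "drive_tool", "body": {
  "motion": [-4,0,5,0,-3,0,5,0,0,0,3,0,0,0,0,0]
}}

```text
clock: 4.78
eef_pos: [557.8, 197.1, 80.9]
eef_rot: [-3.125, -0.015, -0.127]
wrist_force: [0.7, -0.2, 0.9]
finger_gap: 0.5
```

Call:
{"method": "drive_tool", "body": {
  "motion": [0,6,0,0,0,6,0,0,0,6,0,0,0,6,0,0,0,6,0,0,0,6,0,0,0,6,0,0]
}}

```text
clock: 5.37
eef_pos: [551.7, 151.7, 80.5]
eef_rot: [-3.124, -0.014, -0.127]
wrist_force: [-1.9, 2.3, 0.3]
finger_gap: 0.7
```

Call:
{"method": "drive_tool", "body": {
  "motion": [0,5,0,0,0,5,0,0,0,3,0,0,0,3,0,0]
}}

```text
clock: 5.7
eef_pos: [549.4, 134.1, 80.6]
eef_rot: [-3.122, -0.015, -0.128]
wrist_force: [0.1, 32.2, 2.1]
finger_gap: 0.2
```

Call:
{"method": "drive_tool", "body": {
  "motion": [0,-3,0,0,0,-10,0,0,0,-20,0,0,0,-20,-10,0,0,0,-30,0,0,0,-30,0,0,0,-30,0,0,0,-30,0],
  "jaw": 0.45
}}

```text
clock: 6.37
eef_pos: [552.6, 187.7, 209.6]
eef_rot: [-3.129, -0.006, -0.128]
wrist_force: [-1.0, 0.1, 0.4]
finger_gap: 49.7
```

Call:
{"method": "drive_tool", "body": {
  "motion": [0,30,-20,0.05,0,30,0,0.05,0,30,0,0.05,0,30,0,0.02,0,30,0,0,0,30,0,0,0,30,0,0,0,30,0,0]
}}

```text
clock: 7.03
eef_pos: [494.3, -46.5, 235.9]
eef_rot: [-3.126, -0.02, -0.297]
wrist_force: [1.3, -0.0, 0.6]
finger_gap: 51.6
```

Run:
```python
from h import *
t=camera("top")[:,:,::-1]; q=camera("side")[:,:,::-1]
cv2.imwrite("pics/t2f.png",t);cv2.imwrite("pics/q2f.png",q)
k=8
a=cv2.resize(cv2.imread("pics/top0.png")[220:270,320:370],None,fx=k,fy=k,interpolation=cv2.INTER_CUBIC)
b=cv2.resize(t[225:275,225:275],None,fx=k,fy=k,interpolation=cv2.INTER_CUBIC)
c=cv2.resize(cv2.imread("pics/side0.png")[208:238,235:285],(400,240),interpolation=cv2.INTER_CUBIC)
d=cv2.resize(q[150:250,205:305],(240,240))
cv2.imwrite("pics/z2.png",np.vstack([np.hstack([a,b]),np.hstack([c,d,np.zeros((240,160,3),np.uint8)])])[:600])
```

```text
(no output)
```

View pics/z2.png

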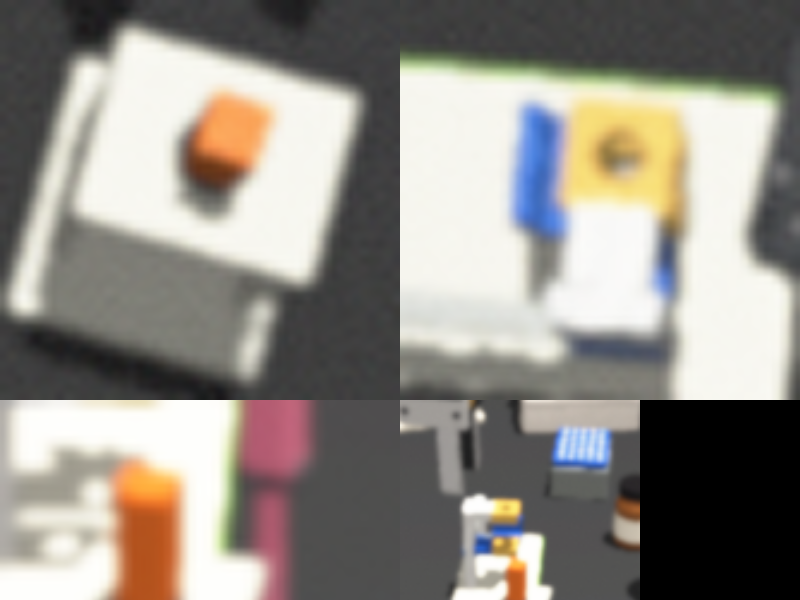

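Run:
```python
from h import *
print("handle",onz("top",349.2,235.4,183), "bore",onz("top",252.3,243.8,125))
for x in((302,218),(341,196),(369,192),(354,282)):print(onz("top",*x,165))
# side handle: axis column at several heights vs. predictions
for p in((543,-127,183),(543,-127,139)):print(proj("side",p),proj("top",p))
s=read_state();print(s["eef_pos"],s["eef_rot"])
```

```text
handle [ 542.8 -127.6] bore [543.9  88.1]
[590.4 -27.8]
[ 636.6 -118.9]
[ 642.7 -182.9]
[ 442.8 -132.4]
[252.3 217.6] [348.9 235.3]
[252.4 232.8] [346.4 238.5]
[494.01909119 -48.28109444 235.93513238] [-3.12635694 -0.01944458 -0.30078009]
```

Call:
{"method": "drive_tool", "body": {
  "motion": [18,16,0,0,18,16,0,0,18,16,0,0,14,12,0,0,0,0,0,0,0,0,0,0]
}}

```text
clock: 7.63
eef_pos: [544.8, -127.0, 237.2]
eef_rot: [-3.128, -0.022, -0.301]
wrist_force: [0.1, 0.2, 0.1]
finger_gap: 51.9
```

Call:
{"method": "drive_tool", "body": {
  "motion": [-1,0,16,0,0,0,16,0,0,0,16,0,0,0,16,0,0,0,14,0,0,0,8,0,0,0,4,0,0,0,0,0]
}}

```text
clock: 8.3
eef_pos: [546.3, -117.6, 145.3]
eef_rot: [-3.129, -0.025, -0.294]
wrist_force: [-0.5, -0.8, 0.1]
finger_gap: 51.5
```

Call:
{"method": "drive_tool", "body": {
  "motion": [0,5,0,0,0,5,0,0,0,0,0,0]
}}

```text
clock: 8.55
eef_pos: [543.8, -127.3, 147.0]
eef_rot: [-3.129, -0.027, -0.293]
wrist_force: [0.1, 0.2, 0.5]
finger_gap: 51.8
```

Run:
```python
from h import *
s=read_state();print(s["eef_pos"],s["eef_rot"],s["joints"])
q=camera("side")[:,:,::-1]
print(proj("side",s["eef_pos"]))
cv2.imwrite("pics/q3.png",cv2.resize(q[170:270,200:320],(720,600),interpolation=cv2.INTER_CUBIC))
```

```text
[ 543.83993497 -127.31175312  147.02492189] [-3.12919372 -0.02709425 -0.29311585] [-0.30166552  0.3563931   1.58750919  0.01371296  1.1707368   1.556908  ]
[252.7 230.1]
```

View pics/q3.png

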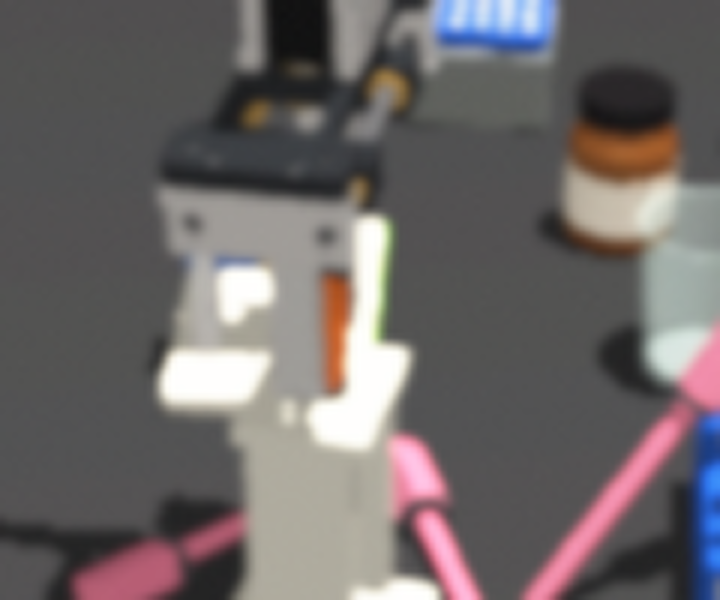

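Call:
{"method": "drive_tool", "body": {
  "motion": [0,0,0,0,0,0,0,0,0,0,0,0,0,0,0,0,0,0,0,0,0,0,0,0],
  "jaw": 1,
  "grip_force": 40
}}

```text
clock: 9.1
eef_pos: [544.4, -127.7, 148.5]
eef_rot: [-3.129, -0.03, -0.294]
wrist_force: [-0.1, -0.3, -0.4]
finger_gap: 17.9
```

Call:
{"method": "drive_tool", "body": {
  "motion": [0,0,-10,0,0,0,-20,0,0,0,-22,0,0,0,-22,0,0,0,-22,0,0,0,-22,0,0,0,-22,0,0,0,-15,0]
}}

```text
clock: 9.77
eef_pos: [539.8, -128.8, 310.8]
eef_rot: [-3.13, -0.033, -0.294]
wrist_force: [-0.3, -0.1, -0.5]
finger_gap: 17.8
```

Call:
{"method": "drive_tool", "body": {
  "motion": [-7,-26,0,0,-8,-28,0,0,-8,-28,0,0,-8,-28,0,0,-8,-28,0,0,-8,-28,0,0,-7,-25,0,0,0,0,0,0]
}}

```text
clock: 10.43
eef_pos: [542.7, 76.8, 321.8]
eef_rot: [-3.129, -0.043, -0.299]
wrist_force: [-0.7, 0.5, -1.1]
finger_gap: 18.0
```

Run:
```python
from h import *
s=read_state();p=s["eef_pos"];print(p,s["eef_rot"],s["wrist_force"])
q=camera("side")[:,:,::-1];t=camera("top")[:,:,::-1]
tip=p-[0,0,133.5]
print(proj("side",p),proj("side",tip),proj("top",p),proj("top",tip))
cv2.imwrite("pics/q4f.png",q)
cv2.imwrite("pics/z4.png",np.hstack([cv2.resize(q[90:240,205:305],(400,600),interpolation=cv2.INTER_CUBIC),cv2.resize(t[190:310,200:280],(400,600),interpolation=cv2.INTER_CUBIC)]))
```

```text
[542.67997424  76.84813789 321.7669452 ] [-3.1289938  -0.04280111 -0.29900227] [-0.69570835  0.45961202 -1.11954404]
[247.  131.2] [247.4 176.8] [250.8 228.9] [255.4 239.8]
```

View pics/z4.png

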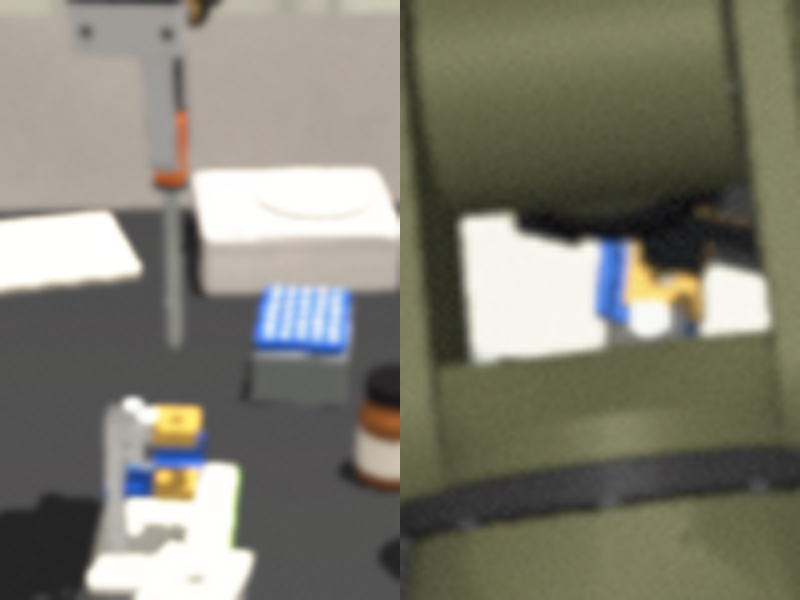

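```bash
cat >> h.py <<'E'
from scipy.spatial.transform import Rotation as Ro
AX=np.array([543.8,88.1])
def tip():
    s=read_state();R=Ro.from_euler("xyz",s["eef_rot"]).as_matrix()
    t=s["eef_pos"]+R@[-.03*133.5,0,133.5];d=np.array([*(AX-t[:2]),0])
    print("tip",t.round(1),"rot",s["eef_rot"].round(4),"tool shift for xy fix",(R.T@d).round(1),"for 10 down",(R.T@[0,0,-10]).round(2),"F",s["wrist_force"].round(1),"gap",round(s["finger_gap"],1),"j",s["joints"].round(2))
E
python3 -c "from h import *;tip()"
```

```text
tip [545.   74.8 188.1] rot [-3.1298 -0.0432 -0.3004] tool shift for xy fix [ -5.1 -12.3  -0.1] for 10 down [-0.43  0.12  9.99] F [-0.  -0.8 -0.7] gap 17.8 j [ 0.07  0.21  1.37 -0.    1.52  1.94]
```

Call:
{"method": "drive_tool", "body": {
  "motion": [-2,-5,12,0,-3,-5,12,0,-1,0,12,0,0,0,6,0,0,0,0,0]
}}

```text
clock: 10.95
eef_pos: [541.8, 81.8, 276.3]
eef_rot: [-3.13, -0.043, -0.306]
wrist_force: [-0.8, -0.6, -1.1]
finger_gap: 17.5
```

```bash
python3 -c "from h import *;tip()"
```

```text
tip [544.   82.7 142.7] rot [-3.1304 -0.0434 -0.3056] tool shift for xy fix [-1.8 -5.1 -0. ] for 10 down [-0.43  0.11  9.99] F [-0.8 -0.6 -1.1] gap 17.5 j [ 0.09  0.22  1.45 -0.01  1.42  1.96]
```

Call:
{"method": "drive_tool", "body": {
  "motion": [-1,-3,0,0,-1,-2,4,0,0,0,0,0]
}}

```text
clock: 11.2
eef_pos: [541.8, 86.2, 272.1]
eef_rot: [-3.13, -0.043, -0.308]
wrist_force: [0.0, -0.4, -0.9]
finger_gap: 17.8
```

Run:
```python
from h import *
tip()
q=camera("side")[:,:,::-1];t=camera("top")[:,:,::-1]
tip()
cv2.imwrite("pics/z5.png",np.hstack([cv2.resize(q[140:210,220:275],(471,600),interpolation=cv2.INTER_CUBIC),cv2.resize(t[220:280,235:265],(300,600),interpolation=cv2.INTER_CUBIC)]))
```

```text
tip [544.   87.  138.6] rot [-3.1305 -0.0433 -0.308 ] tool shift for xy fix [-0.5 -1.  -0. ] for 10 down [-0.43  0.11  9.99] F [ 0.  -0.4 -0.9] gap 17.8 j [ 0.09  0.23  1.46 -0.01  1.41  1.97]
tip [544.3  87.  139.4] rot [-3.1301 -0.0443 -0.3078] tool shift for xy fix [-0.8 -0.9 -0. ] for 10 down [-0.44  0.11  9.99] F [ 1.1  0.8 -0.1] gap 17.7 j [ 0.09  0.23  1.46 -0.01  1.41  1.97]
```

View pics/z5.png

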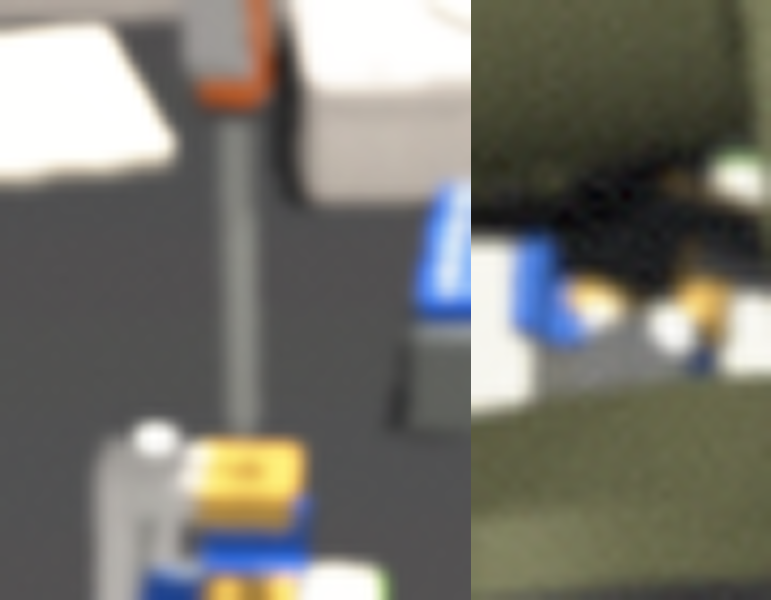

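Run:
```python
from h import *
print("bore pred",proj("side",(*AX,125)),"seen",220+248/8.56-.44,140+467/8.56-.44)
s=read_state();R=Ro.from_euler("xyz",s["eef_rot"]).as_matrix();p=s["eef_pos"]
for h in (133.5,100,60,30):
    w=p+R@[-.03*h,0,h];print(h,proj("side",w))
q=camera("side").astype(float);cv2.imwrite("pics/q5f.png",q[:,:,::-1])
g=q.sum(2)/3
for r in range(154,194,3):
    a=g[r,238:260];b=np.median(np.r_[g[r,239:243],g[r,255:259]]);w=np.clip(a[3:17]-b-5,0,None)
    print(r,((np.arange(241,255)*w).sum()/max(w.sum(),1)).round(2),w.sum().round(),a[4:16].round().astype(int))
```

```text
bore pred [247.8 194.6] seen 248.53196261682243 194.11607476635515
133.5 [247.9 190.4]
100 [247.6 180.1]
60 [247.3 167.3]
30 [247.  157.4]
154 0.0 0.0 [ 78  79  81  91 104 110 105  93  78  62  46  45]
157 0.0 0.0 [ 81  80  86 101 119 128 120 103  82  63  47  49]
160 247.16 52.0 [ 80  80  84  98 117 128 124 107  87  72  57  48]
163 247.33 155.0 [ 79  80  84  96 116 129 125 109  90  79  72  61]
166 247.53 185.0 [ 80  81  83  96 116 131 134 119  96  83  80  80]
169 247.58 189.0 [ 81  81  84  95 116 133 137 122  97  83  80  80]
172 247.7 188.0 [ 80  80  82  92 114 132 138 124 100  85  80  80]
175 247.73 185.0 [ 81  80  83  92 112 131 137 124 101  85  81  80]
178 247.79 179.0 [ 81  81  83  90 111 130 136 124 101  86  81  81]
181 247.87 175.0 [ 81  82  82  90 110 128 135 126 104  87  82  81]
184 247.92 179.0 [ 81  81  83  90 109 128 136 126 106  88  82  81]
187 247.72 199.0 [ 82  81  83  94 118 136 138 126 105  88  82  81]
190 245.95 120.0 [ 98 100 102 103 108 117 123 114 102  94  93  92]
193 246.5 582.0 [230 238 226 208 199 195 190 188 194 200 203 201][ WARN:0@0.454] global loadsave.cpp:1063 imwrite_ Unsupported depth image for selected encoder is fallbacked to CV_8U.
```

Call:
{"method": "drive_tool", "body": {
  "motion": [0,-1,3,0,0,0,4,0,-0.5,0,4,0,0,0,4,0,-0.5,0,4,0,0,0,2,0]
}}

```text
clock: 11.85
eef_pos: [542.7, 87.4, 250.7]
eef_rot: [-3.129, -0.046, -0.308]
wrist_force: [-0.0, 0.7, -1.0]
finger_gap: 18.3
```

```bash
sed -i 's/AX=np.array.*/AX=np.array([544.5,88.1])/' h.py; python3 -c "from h import *;tip()"
```

```text
tip [545.2  88.3 117.2] rot [-3.1295 -0.0459 -0.3078] tool shift for xy fix [-0.6  0.4 -0. ] for 10 down [-0.46  0.12  9.99] F [-0.   0.7 -1. ] gap 18.3 j [ 0.1   0.24  1.49 -0.01  1.36  1.98]
```

Call:
{"method": "drive_tool", "body": {
  "motion": [-0.5,0.3,4,0,-0.3,0,4,0,-0.3,0,4,0,-0.3,0,4,0,-0.3,0,4,0,-0.2,0,4,0,-0.2,0,4,0,0,0,2,0]
}}

```text
clock: 12.52
eef_pos: [542.1, 87.7, 217.3]
eef_rot: [-3.129, -0.047, -0.308]
wrist_force: [0.7, -0.4, -1.0]
finger_gap: 17.7
```

```bash
python3 -c "from h import *;tip()"
```

```text
tip [544.8  88.5  83.7] rot [-3.1293 -0.0466 -0.3078] tool shift for xy fix [-0.1  0.5 -0. ] for 10 down [-0.47  0.12  9.99] F [ 0.7 -0.4 -1. ] gap 17.7 j [ 0.1   0.26  1.54 -0.01  1.29  1.98]
```

Call:
{"method": "drive_tool", "body": {
  "motion": [-0.3,0.3,3,0,-0.2,0,3,0,-0.2,0,3,0,-0.2,0,3,0,-0.2,0,3,0,-0.1,0,3,0]
}}

```text
clock: 13.02
eef_pos: [542.3, 87.7, 198.0]
eef_rot: [-3.129, -0.048, -0.308]
wrist_force: [1.3, -0.4, -0.6]
finger_gap: 18.0
```

```bash
python3 -c "from h import *;tip()"
```

```text
tip [545.2  88.6  64.5] rot [-3.1285 -0.0484 -0.3078] tool shift for xy fix [-0.5  0.7 -0. ] for 10 down [-0.48  0.13  9.99] F [ 1.3 -0.4 -0.6] gap 18.0 j [ 0.1   0.28  1.57 -0.01  1.25  1.98]
```

Call:
{"method": "drive_tool", "body": {
  "motion": [-0.6,0.4,4,0,-0.3,0.2,4,0,-0.3,0,4,0,-0.3,0,4,0,-0.2,0,3,0,0,0,1,0]
}}

```text
clock: 13.52
eef_pos: [542.5, 87.7, 176.2]
eef_rot: [-3.127, -0.051, -0.308]
wrist_force: [2.7, 0.3, 0.6]
finger_gap: 17.7
```

Run:
```python
from h import *
tip()
q=camera("side")[:,:,::-1];tip()
cv2.imwrite("pics/z6.png",cv2.resize(q[150:240,215:305],(600,600),interpolation=cv2.INTER_CUBIC))
for i in range(4):camera("side")
tip()
```

```text
tip [545.8  88.7  42.7] rot [-3.1271 -0.0515 -0.308 ] tool shift for xy fix [-1.1  1.  -0.1] for 10 down [-0.51  0.14  9.99] F [2.7 0.3 0.6] gap 17.7 j [ 0.1   0.29  1.6  -0.01  1.19  1.98]
tip [545.7  88.7  42.6] rot [-3.1272 -0.0511 -0.3079] tool shift for xy fix [-0.9  0.9 -0.1] for 10 down [-0.51  0.14  9.99] F [ 4.1  0.8 -3.5] gap 18.0 j [ 0.1   0.29  1.6  -0.01  1.2   1.98]
tip [545.7  88.8  43.1] rot [-3.1271 -0.0512 -0.3079] tool shift for xy fix [-1.   1.  -0.1] for 10 down [-0.51  0.14  9.99] F [ 4.3 -0.3 -3.4] gap 17.7 j [ 0.1   0.29  1.6  -0.01  1.2   1.98]
```

View pics/z6.png

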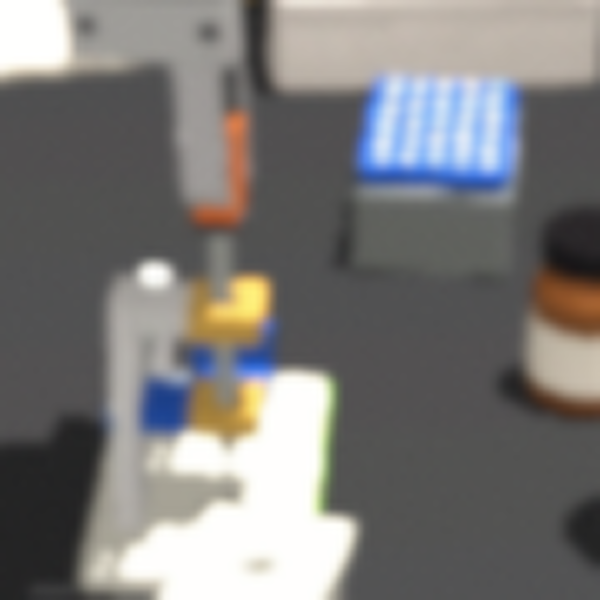

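Call:
{"method": "drive_tool", "body": {
  "motion": [1.2,-0.3,0,0,0,0,0,0]
}}

```text
clock: 13.93
eef_pos: [543.1, 87.6, 176.5]
eef_rot: [-3.128, -0.049, -0.308]
wrist_force: [0.1, -0.4, -1.7]
finger_gap: 17.7
```

Run:
```python
from h import *
for i in range(5):
  tip();camera("side");s=read_state();print(s["eef_pos"].round(2),s["wrist_force"].round(1),s["moment"].round(2))
```

```text
tip [546.1  88.6  43. ] rot [-3.128  -0.0493 -0.3079] tool shift for xy fix [-1.3  0.9 -0.1] for 10 down [-0.49  0.14  9.99] F [ 0.1 -0.4 -1.7] gap 17.7 j [ 0.1   0.3   1.6  -0.01  1.2   1.98]
[542.97  87.61 176.51] [-0.5 -0.2 -0.9] [ 0.03  0.03 -0.01]
tip [546.   88.6  43. ] rot [-3.128  -0.0493 -0.3079] tool shift for xy fix [-1.3  0.9 -0.1] for 10 down [-0.49  0.14  9.99] F [-0.5 -0.2 -0.9] gap 17.7 j [ 0.1   0.3   1.6  -0.01  1.2   1.98]
[543.01  87.64 176.52] [-0.2  0.3 -1.6] [ 0.04  0.02 -0.01]
tip [546.   88.6  43. ] rot [-3.1279 -0.0495 -0.3078] tool shift for xy fix [-1.3  0.9 -0.1] for 10 down [-0.49  0.14  9.99] F [-0.2  0.3 -1.6] gap 17.8 j [ 0.1   0.3   1.6  -0.01  1.2   1.98]
[543.06  87.65 176.51] [-0.3 -0.8 -1.4] [0.06 0.02 0.  ]
tip [546.1  88.6  43. ] rot [-3.1278 -0.0497 -0.3079] tool shift for xy fix [-1.4  1.  -0.1] for 10 down [-0.5   0.14  9.99] F [-0.3 -0.8 -1.4] gap 18.0 j [ 0.1   0.3   1.6  -0.01  1.2   1.98]
[543.12  87.65 176.57] [-0.3  0.1 -1.2] [0.04 0.04 0.01]
tip [546.2  88.6  43. ] rot [-3.1278 -0.0499 -0.3078] tool shift for xy fix [-1.5  1.  -0.1] for 10 down [-0.5   0.14  9.99] F [-0.3  0.1 -1.2] gap 17.8 j [ 0.1   0.3   1.6  -0.01  1.2   1.98]
[543.17  87.64 176.59] [ 0.2  0.  -1.9] [0.04 0.07 0.03]
```

```bash
python3 -c "
from h import *
print(sign_off());tip()"
```

```text
the job is handed in; nothing more can be done
None
the job is handed in; nothing more can be done
```

I handed the job in at about 14 s of the 72 s allowed. The slide is home, and the probe is through both bushings and still held in the gripper. No verdict was reported.

**Slide:** I pushed it by its tab until it met the stop. The force peaked at about 32 N there, below the 40 N limit, and the finger stopped where I had calculated home to be. A later picture showed the lower bushing under the upper one.

**Probe:** I gripped it by the orange handle (gap 17.8 mm on an 18 mm handle), lifted it out and threaded it down without jamming. A side force of about 4 N appeared at full depth, and a 1 mm shift took it away.

**Last readings:**
- **Depth:** the tip was at about 43 mm height, 20 mm below the lower bushing.
- **Load:** the wrist force was about 1 to 2 N, roughly the probe's weight.
- **Motion:** the arm was nearly still, drifting about 1 mm/s.
- **Tilt:** the probe's lean works out at about 0.02 rad, against the 0.12 allowed.

**What disagreed or went wrong:**
- **Tip position:** it worked out at 1.5 to 2 mm from my estimated bore axis, with that axis itself uncertain by about 1 mm. The limit is 5 mm.
- **First push:** it passed about 9 mm above the tab because the arm had not come down far enough. It touched nothing, and I repeated it lower.
- **Pink look-alikes:** several were lying on the bench in a later picture. I felt no contact, but I can't say whether the arm knocked them.
- **Bystanders:** the tip box and jar looked undisturbed in the last picture. I did not check the others again at the end.

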